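# Pack one kendama kit and leave the rejects

## Task

Pack one kendama kit into the plywood tray: stand the plain green tama in the middle of the green pad, the oak sarado on the white pad, the beech plug on the blue pad and the wax tin on the yellow pad, each centred and upright as it stands now. Leave the green tama with the cream band and the dark walnut sarado standing where they are on the mat, undisturbed.

Things in the scene. Friction and masses are not known exactly. Their poses are not given: they have to be found in the camera images.
- tama: the good tama: plain glossy green wooden ball, 60 mm across, standing on a 22 mm flat, a like flat with dark string hole on top (55.8 mm tall, widest 27.9 mm above its underside), 75 g. Origin: centre of the flat underside; z up through the hole. Starts on the fixed slate-grey mat, 3 mm thick.
- sarado: oak sarado: light golden-brown spool-shaped double cup, 60 mm tall, upright: lower cup 44 mm across, 14 mm high; waist 24 mm across; upper cup 38 mm across, straight-sided from 44 to 60 mm above the underside. 50 g. Origin: centre of the underside; z up. Starts on the fixed slate-grey mat, 3 mm thick.
- plug: beech dowel plug: pale pinkish plain cylinder, 28 mm across, 50 mm tall, standing upright, about 22 g. Origin: centre of the underside; z up. Six loose parts stand on the mat in two rows of three, about 90 mm or more between centres. Starts on the fixed slate-grey mat, 3 mm thick.
- wax_tin: tin of wax: flat round steel tin, 50 mm across, 28 mm tall, with a golden-yellow disc on its lid, about 60 g. Origin: centre of the underside; z up. Starts on the fixed slate-grey mat, 3 mm thick.
- tama_second: reject tama, to be left alone: same green wooden ball, 60 mm across, standing on a 22 mm flat, a like flat with dark string hole on top (55.8 mm tall, widest 27.9 mm above its underside), 75 g. Origin: centre of the flat underside; z up through the hole. Has a broad cream band round its upper half. Starts on the fixed slate-grey mat, 3 mm thick.
- sarado_dark: walnut sarado, to be left alone: very dark brown spool-shaped double cup, 60 mm tall, upright: lower cup 44 mm across, 14 mm high; waist 24 mm across; upper cup 38 mm across, straight-sided from 44 to 60 mm above the underside. 50 g. Origin: centre of the underside; z up. Starts on the fixed slate-grey mat, 3 mm thick.
- pad_green: green square pad, 90 mm, for the plain green tama; fixed. Four pads lie two by two, 108 mm apart, order varying, in a plywood tray (225 mm square, walls 5 mm thick, tops 18 mm above the counter). Origin: centre of its underside, 5 mm above the counter; its surface is 4 mm above the origin; a rim 4 mm wide stands 3 mm above the surface. z up, x and y along its sides.
- pad_white: white square pad, 90 mm, for the oak sarado; fixed. Four pads lie two by two, 108 mm apart, order varying, in a plywood tray (225 mm square, walls 5 mm thick, tops 18 mm above the counter). Origin: centre of its underside, 5 mm above the counter; its surface is 4 mm above the origin; a rim 4 mm wide stands 3 mm above the surface. z up, x and y along its sides.
- pad_blue: blue square pad, 90 mm, for the beech plug; fixed. Four pads lie two by two, 108 mm apart, order varying, in a plywood tray (225 mm square, walls 5 mm thick, tops 18 mm above the counter). Origin: centre of its underside, 5 mm above the counter; its surface is 4 mm above the origin; a rim 4 mm wide stands 3 mm above the surface. z up, x and y along its sides.
- pad_yellow: yellow square pad, 90 mm, for the wax tin; fixed. Four pads lie two by two, 108 mm apart, order varying, in a plywood tray (225 mm square, walls 5 mm thick, tops 18 mm above the counter). Origin: centre of its underside, 5 mm above the counter; its surface is 4 mm above the origin; a rim 4 mm wide stands 3 mm above the surface. z up, x and y along its sides.
Not all that is in view belongs to the job. What is shaped like the tama but pink or purple is not meant.

How it is judged:
At the end, for the whole second after the job is handed in: Tama on green, sarado on white, plug on blue, wax tin on yellow: each resting on its pad, axis within 15 mm of the pad centre, upright within 8 degrees, still and released; banded tama and walnut sarado upright within 20 mm of where they stood (horizontal distance between tama and pad_green below 0.015 m and z of tama in the frame of pad_green between 0.001 and 0.008 m and angle between each of tama, sarado, plug, wax_tin, tama_second, sarado_dark's own z axis and vertical below 0.15 rad and linear speed of each of tama, sarado, plug, wax_tin below 0.02 m/s and horizontal distance between sarado and pad_white below 0.015 m and z of sarado in the frame of pad_white between 0.001 and 0.008 m and horizontal distance between plug and pad_blue below 0.015 m and z of plug in the frame of pad_blue between 0.001 and 0.008 m and horizontal distance between wax_tin and pad_yellow below 0.015 m and z of wax_tin in the frame of pad_yellow between 0.001 and 0.008 m and distance of each of tama_second, sarado_dark from where it was at the start of the episode below 0.02 m); the robot touches nothing.
It fails at once if a reject (banded tama or walnut sarado) is shifted by more than 20 mm, lifted or tipped (distance of any of tama_second, sarado_dark from where it was at the start of the episode above 0.02 m or angle between any of tama_second, sarado_dark's own z axis and vertical above 0.3 rad).
It also fails if it takes over 106 s, if anything falls off the work surface, if the arm or the gripper's body presses on something with over 40 N, if the wrist force passes 120 N, or if a joint passes its speed limit or range.

## Robot

A 6-joint arm with a two-finger parallel gripper is mounted at the origin on the work surface. World frame = base frame: x ahead of the robot, y to its left, z up, the work surface at z = 0. Lengths are in m, angles in rad, forces in N, time in s.
With the tool pointing down it reaches from about 0.35 to 1 m from the base axis. Payload 7.1 kg.
Tool frame: the origin (TCP) lies between the finger pads; the fingertips stand 8 mm ahead of it and the grasp point (between the pads) lies 11 mm behind it; z points along the fingers, x is the direction in which the jaws open and shut, and the axes are right-handed (so a half turn about z gives the same grasp; the last joint's range is limited). The gripper opens to 85 mm and grips with 20 to 120 N. Pads are 22 mm wide; open, the fingers measure 114 mm over their backs; the gripper's body (76 mm by 85 mm) begins 54 mm behind the grasp point. The pads swing forward as they close: fully open they stand 13 mm farther back than shut.
Start: joints at [1.183, 0.423, 1.63, -0, 1.089, -0.019], TCP at [0.225, 0.583, 0.239] pointing down, gripper open.
Joint ranges: [-3, 3], [-0.9, 2.11], [0.09, 2.58], [-1.31, 4.45], [0.11, 2.69], [-2.54, 2.54]. Speed limits (rad/s): [2.39, 2.39, 3.01, 3.14, 3.14, 3.14].

## Interface

Orientations are given as a unit quaternion [x, y, z, w].
In Python, from plant import sensors, imaging, job gives the robot as it stands.
- The arm moves only by the tool jog_arm, never from a script. Its argument "targets" is a list of rows, each a list of 3 entries, a list of its own where there are three numbers: the shift along the world's x, y, z in m, then the turn about the world's z in rad, then the opening, from 0 (shut) to 1 (fully open). A call has 1 to 5 rows; each row shifts and turns the pose as measured when the row begins; what a row does not reach is not made up. A row lasts 1/12 s, in which the tool goes at most 41.7 mm and 7.16 degrees, less where a joint would pass 70% of its speed; a pose out of reach is approached as far as the arm can. A call is refused whole if a number of a shift passes 0.0417 or a number of a turn 0.125, either way. A call with a gripper value outside its range is refused whole. The fingers move at their own pace and stop on an object; "newtons" is the grip in N (left out, the last holds). Time passes only in rows, so rows that do not move let the fingers close. It gives the time, the measured TCP pose, the force and the opening at its end, in the units of the state.
- sensors.observe(): the state, without advancing time (a new reading comes with each control period).
- imaging.camera(name): name is "scene" or "top"; returns a dict with "img" (400x640x3 uint8, red, green, blue), "mtx" (3x3 intrinsics, pixels), "D" ([k1, k2, p1, p2, k3] as OpenCV has them; the pictures are not rectified), "R" (3x3) and "t" (3): a world point X has camera coordinates R X + t. Camera axes: x right, y down, z forward; pixel columns grow to the right and rows downward; lengths in m; the calibration is good to about 2 mm. A picture is of the moment at which its call begins. There is no depth.
- job.close_job(): hands the job in, once; it reports no verdict.
Trained networks look in a picture, given as the dict that the camera call returned (one of the last four; its "shot" number tells which), for a name from the list of things; names that differ only in an ending like _2 or _b are one class to them, and where a whole thing is asked for, a point or a joint stands for the part that bears it (a point fixed in the world has none). Each returns a list of dicts, best first, with "confidence" (0 to 1); they miss things now and then, are a little off and sometimes report something else, mostly with a low value. They report only what shows in the picture. A call takes as long as a camera call. They do not tell look-alikes from the thing itself.
- imaging.cut_out(query, picture): "pixels" (400x640 bool, what is visible of it) and "centre" ([column, row] in pixels, amid what is visible of it).
The state is a dict: "time_s": time; "q": joint angles; "dq": joint speeds; "joint_efforts": joint torques, N m; "eef_pos": TCP position; "eef_rot": TCP orientation; "ft_force": force on the tool from outside, world axes, zero at the start; "wrist_torque": the same for the moment, N m; "gripper_width": finger opening in m.
Only numpy, scipy, OpenCV 4.12 (cv2) and the standard library are available. Lean on these libraries where they do the work, as an engineer would, in place of code of your own. Each camera call takes 0.05 s, during which the arm holds its last target. There are 200 camera calls.

## Working session

There is one attempt and no reset: what is moved stays moved. The work goes in short steps, Python scripts to look and compute and a tool call to move; the robot and the scene stay as the last step left them, time stands still between calls to the robot, and variables do not carry over. Pictures are saved under pics/ and viewed, about 12 in all and at most 16, crops included, and the job is handed in when it is done.

Besides the shell and the picture viewer there is one more tool, called by a JSON object that holds its "fn" and its "kwargs". jog_arm: Moves the arm, as the interface text tells. Its arguments: {"type":"object","properties":{"targets":{"type":"array","items":{"type":"array"}},"newtons":{"type":"number"}},"required":["targets"]}

```bash
mkdir -p pics; cat > h.py <<'E'
import numpy as np, cv2
from plant import sensors, imaging, job
def px2w(p,c,z):
    u=cv2.undistortPoints(np.array([[p]],float),np.array(c["mtx"]),np.array(c["D"]))[0,0]
    R=np.array(c["R"]);t=np.array(c["t"]).ravel()
    d=R.T@np.array([u[0],u[1],1]);o=-R.T@t
    return o+d*(z-o[2])/d[2]
def w2px(X,c):
    R=np.array(c["R"]);t=np.array(c["t"],float)
    return cv2.projectPoints(np.array(X,float).reshape(-1,1,3),cv2.Rodrigues(R)[0],t,np.array(c["mtx"]),np.array(c["D"]))[0][:,0]
def save(c,n,box=None,s=1):
    im=c["img"][:,:,::-1]
    if box: x0,y0,x1,y1=box; im=im[y0:y1,x0:x1]
    cv2.imwrite("pics/"+n,cv2.resize(im,None,fx=s,fy=s,interpolation=cv2.INTER_CUBIC))
E
python3 - <<'E'
from h import *
H=dict(tama=.0309,sarado=.063,plug=.053,wax_tin=.031,tama_second=.0309,sarado_dark=.063,pad_green=.009,pad_white=.009,pad_blue=.009,pad_yellow=.009)
for n in("top","scene"):
    c=imaging.camera(n); save(c,n+"0.png")
    print(n,"cam",-np.array(c["R"]).T@np.array(c["t"]))
    for q,z in H.items():
        for r in imaging.cut_out(q,c)[:3]:
            print(q,round(r["confidence"],2),np.round(r["centre"]),px2w(r["centre"],c,z).round(3),r["pixels"].sum())
s=sensors.observe();print(s)
E
```

```text
top cam [0.20733506 0.00370784 1.21435961]
tama 0.94 [350. 190.] [ 0.466 -0.073  0.031] 400
tama 0.87 [451. 258.] [ 0.294 -0.33   0.031] 460
tama 0.84 [405. 250.] [ 0.314 -0.213  0.031] 450
sarado 0.84 [433. 176.] [ 0.498 -0.281  0.063] 276
plug 0.46 [341. 143.] [ 0.585 -0.048  0.053] 124
wax_tin 0.64 [392. 184.] [ 0.484 -0.181  0.031] 309
tama_second 0.64 [429. 133.] [ 0.623 -0.284  0.031] 398
sarado_dark 0.77 [390. 143.] [ 0.583 -0.174  0.063] 308
pad_green 0.92 [260. 196.] [0.452 0.158 0.009] 1211
pad_green 0.59 [387. 181.] [ 0.497 -0.173  0.009] 324
pad_green 0.42 [230. 154.] [0.566 0.243 0.009] 1184
pad_white 0.85 [267. 158.] [0.553 0.144 0.009] 1119
pad_blue 0.8 [230. 154.] [0.565 0.242 0.009] 1172
pad_yellow 0.88 [221. 189.] [0.468 0.26  0.009] 1152
scene cam [0.86062062 0.0086235  0.70130401]
tama 0.91 [279. 230.] [ 0.473 -0.08   0.031] 635
tama 0.83 [272. 180.] [ 0.344 -0.11   0.031] 539
tama 0.83 [207. 141.] [ 0.231 -0.28   0.031] 467
sarado 0.87 [170. 242.] [ 0.527 -0.282  0.063] 586
plug 0.64 [285. 287.] [ 0.602 -0.055  0.053] 277
wax_tin 0.64 [230. 238.] [ 0.494 -0.177  
[... 307 characters left out ...]
0.47  0.256 0.009] 1778
{'time_s': 1.1, 'q': array([ 1.18304453e+00,  4.23102320e-01,  1.62992038e+00,  2.73975137e-05,
        1.08862749e+00, -1.90338819e-02]), 'dq': array([-0.00062363,  0.00168604, -0.00046228, -0.00078115, -0.00209912,
       -0.00017121]), 'joint_efforts': array([-9.35673461e-05, -5.57359385e+01, -2.82138544e+01, -1.73132165e-06,
        9.93999420e-04, -1.16526309e-05]), 'eef_pos': array([0.22523785, 0.58296463, 0.23930959]), 'eef_rot': array([ 8.24751982e-01,  5.65494622e-01, -3.07037484e-05,  5.67545586e-06]), 'ft_force': array([-0.88649333, -0.55197898, -0.60665105]), 'wrist_torque': array([0.00072729, 0.04049758, 0.06532087]), 'gripper_width': 0.08522876228703598}
```

View images.

```bash
python3 - <<'E'
import cv2,numpy as np
a=cv2.imread("pics/top0.png")[100:290,190:480];b=cv2.imread("pics/scene0.png")[110:330,130:480]
a=cv2.resize(a,(800,524),interpolation=3);b=cv2.resize(b,(800,503),interpolation=3)
cv2.imwrite("pics/a.png",a);cv2.imwrite("pics/b.png",b)
E
```

```text
(no output)
```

View pics/a.png

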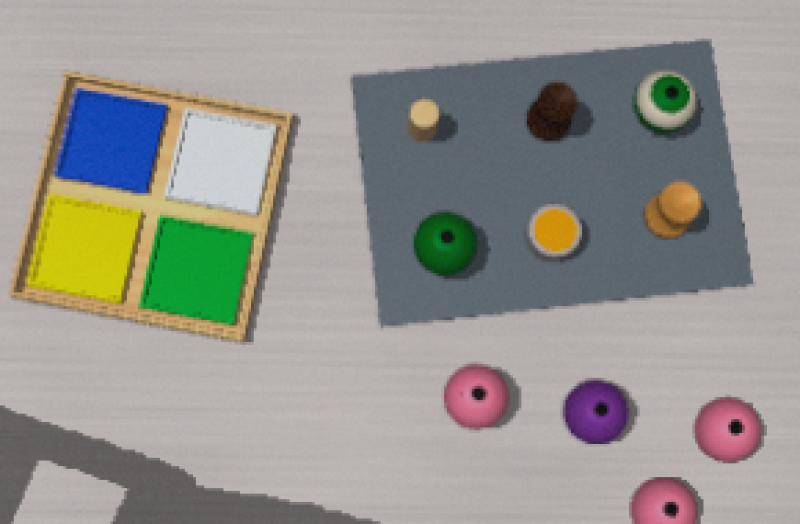

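View pics/b.png

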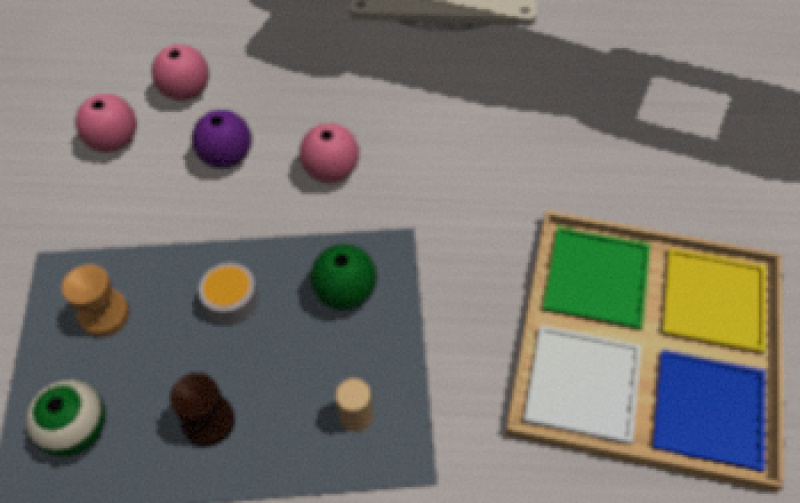

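Top crop: the plain green tama is at (446,243), i.e. full-picture (352,188), the tin at (555,231), the oak sarado at (675,208) and the plug at (424,118). The scene view agrees with the top view. These could be mistaken for the wanted parts (top full-picture pixels):
- **Banded tama:** (431,136), cream band
- **Pink balls:** (363,243), (454,255), (431,284)
- **Purple ball:** (406,249)
- **Walnut sarado:** (390,141), dark brown

I choose the plain green ball at (352,188). Next I measure positions by fitting silhouettes in both views.

```bash
cat >> h.py <<'E'
from scipy.optimize import least_squares
PROF=dict(tama=[(0.011,0)]+[(np.sqrt(max(.03**2-(z-.0279)**2,0)),z) for z in np.linspace(0,.0558,15)],
 sarado=[(.022,0),(.022,.014),(.012,.02),(.012,.038),(.019,.044),(.019,.06)],plug=[(.014,0),(.014,.05)],wax_tin=[(.025,0),(.025,.028)])
PROF["tama_second"]=PROF["tama"];PROF["sarado_dark"]=PROF["sarado"]
A=np.linspace(0,2*np.pi,24,endpoint=False)
def sil(q,x,y,z0,c):
    S=8;m=np.zeros((400*S//4,640*S//4),np.uint8);out=[]
    P=PROF[q];m=np.zeros((1600,2560),np.uint8)
    for (r1,z1),(r2,z2) in zip(P[:-1],P[1:]):
        X=[(x+r*np.cos(a),y+r*np.sin(a),z0+z) for r,z in((r1,z1),(r2,z2)) for a in A]
        h=cv2.convexHull(w2px(X,c).astype(np.float32))
        cv2.fillConvexPoly(m,np.round((h+.5)*4).astype(np.int32),1)
    M=cv2.moments(m,True);return np.array([M["m10"]/M["m00"],M["m01"]/M["m00"]])/4-.5+.125, M["m00"]/16
def fit(q,obs,z0):
    f=lambda p:np.concatenate([sil(q,p[0],p[1],z0,c)[0]-m for c,m in obs])
    g=px2w(obs[0][1],obs[0][0],z0+.025)[:2]
    s=least_squares(f,g,diff_step=1e-2);return s.x,s.fun,[sil(q,*s.x,z0,c)[1] for c,_ in obs]
def cen(r): ys,xs=np.nonzero(r["pixels"]);return np.array([xs.mean(),ys.mean()])
E
python3 - <<'E'
from h import *
ct=imaging.camera("top");cs=imaging.camera("scene")
save(ct,"close.png",(325,120,465,210),5)
def green(r,c):
    return c["img"][r["pixels"]].mean(0)
for q in PROF:
    o=[];ar=[]
    for c in(ct,cs):
        rs=imaging.cut_out(q,c)
        rs=[r for r in rs if q!="tama" or (green(r,c)[1]>green(r,c)[0]+15 and green(r,c)[1]>green(r,c)[2]+15)]
        if rs: o.append((c,cen(rs[0])));ar.append(int(rs[0]["pixels"].sum()))
    x,e,a=fit(q,o,.003)
    print(q,x.round(4),"res px",e.round(1),"area",ar,np.round(a),[fit(q,[k],.003)[0].round(4) for k in o])
pc={}
for q in("pad_green","pad_white","pad_blue","pad_yellow"):
    l=[]
    for c in(ct,cs):
        r=imaging.cut_out(q,c)[0];h=max(cv2.findContours(r["pixels"].astype(np.uint8),0,2)[0],key=cv2.contourArea)
        l.append(px2w(cen(r),c,.010)[:2])
    pc[q]=np.mean(l,0);print(q,np.round(l,4),pc[q].round(4))
k=list(pc)
for i in range(4):
    for j in range(i):print(k[i],k[j],np.linalg.norm(pc[k[i]]-pc[k[j]]).round(4))
E
```

```text
tama [ 0.4733 -0.078 ] res px [ 0.7 -0.   0.6  0. ] area [419, 657] [434. 685.] [array([ 0.4732, -0.0763]), array([ 0.4733, -0.0793])]
sarado [ 0.5076 -0.2924] res px [ 1.1 -0.3  0.8 -0. ] area [301, 587] [320. 659.] [array([ 0.5068, -0.2895]), array([ 0.5077, -0.294 ])]
plug [ 0.5932 -0.0568] res px [ 0.3 -0.5  0.2 -0.3] area [104, 277] [154. 330.] [array([ 0.5918, -0.056 ]), array([ 0.5939, -0.0572])]
wax_tin [ 0.4873 -0.1805] res px [0.3 0.1 0.3 0.1] area [327, 527] [339. 587.] [array([ 0.4875, -0.1797]), array([ 0.487 , -0.1812])]
tama_second [ 0.6143 -0.2894] res px [ 1.  -0.5  0.7 -0.1] area [402, 902] [417. 910.] [array([ 0.6129, -0.2868]), array([ 0.6146, -0.2905])]
sarado_dark [ 0.6016 -0.1816] res px [ 1.2 -0.4  0.7 -0.1] area [306, 614] [311. 694.] [array([ 0.6004, -0.1785]), array([ 0.6018, -0.183 ])]
pad_green [[0.449  0.1559]
 [0.4529 0.1544]] [0.451  0.1552]
pad_white [[0.5547 0.1368]
 [0.5588 0.1339]] [0.5568 0.1353]
pad_blue [[0.5728 0.2446]
 [0.5778 0.2405]] [0.5753 0.2426]
pad_yellow [[0.4674 0.2631]
 [0.4716 0.2588]] [0.4695 0.261 ]
pad_white pad_green 0.1076
pad_blue pad_green 0.152
pad_blue pad_white 0.1088
pad_yellow pad_green 0.1074
pad_yellow pad_white 0.153
pad_yellow pad_blue 0.1074
```

View pics/close.png

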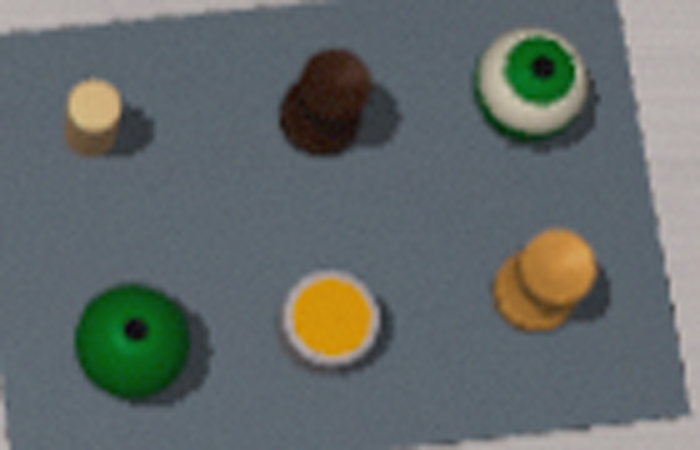

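The crop confirms the choices: plain green ball at lower left, banded tama at upper right, oak spool at lower right, walnut spool at upper middle. Now moving toward the tama.

{"fn": "jog_arm", "kwargs": {"targets": [[[0.014, -0.0375, 0], 0, 1], [[0.014, -0.0375, 0], 0, 1], [[0.014, -0.0375, 0], 0, 1], [[0.014, -0.0375, 0], 0, 1], [[0.014, -0.0375, 0], 0, 1]], "newtons": 30}}

```text
time_s: 2.62
eef_pos: [0.2946, 0.3964, 0.2391]
eef_rot: [0.822, 0.569, 0.002, -0.002]
ft_force: [1.2, -0.0, 0.3]
gripper_width: 0.0853
```

{"fn": "jog_arm", "kwargs": {"targets": [[[0.014, -0.0375, 0], 0, 1], [[0.014, -0.0375, 0], 0, 1], [[0.014, -0.0375, 0], 0, 1], [[0.014, -0.0375, 0], 0, 1], [[0.014, -0.0375, 0], 0, 1]]}}

```text
time_s: 3.03
eef_pos: [0.3656, 0.2005, 0.2402]
eef_rot: [0.821, 0.571, 0.004, -0.002]
ft_force: [1.3, 0.8, 0.6]
gripper_width: 0.0854
```

{"fn": "jog_arm", "kwargs": {"targets": [[[0.014, -0.0375, 0], 0, 1], [[0.014, -0.0375, 0], 0, 1], [[0.014, -0.0375, 0], 0, 1], [[0.014, -0.0375, 0], 0, 1], [[0.014, -0.0375, 0], 0, 1]]}}

```text
time_s: 3.45
eef_pos: [0.4369, 0.0043, 0.2422]
eef_rot: [0.821, 0.571, 0.007, -0.001]
ft_force: [1.1, 0.5, -0.5]
gripper_width: 0.0854
```

{"fn": "jog_arm", "kwargs": {"targets": [[[0.014, -0.037, -0.01], 0, 1], [[0.014, -0.032, -0.02], 0, 1], [[0.006, -0.01, -0.03], 0, 1], [[0, 0, -0.03], 0, 1], [[0, 0, -0.03], 0, 1]]}}

```text
time_s: 3.87
eef_pos: [0.4812, -0.0879, 0.1273]
eef_rot: [0.824, 0.567, 0.015, 0.009]
ft_force: [0.3, 1.1, 0.1]
gripper_width: 0.0853
```

{"fn": "jog_arm", "kwargs": {"targets": [[[0, 0, -0.02], 0, 1], [[0, 0, 0], 0, 1]]}}

```text
time_s: 4.03
eef_pos: [0.4786, -0.0885, 0.102]
eef_rot: [0.824, 0.566, 0.013, 0.006]
ft_force: [-0.5, 0.6, -0.3]
gripper_width: 0.0854
```

{"fn": "jog_arm", "kwargs": {"targets": [[[-0.0055, 0.0105, -0.02], 0, 1], [[0, 0, -0.02], 0, 1], [[0, 0, 0], 0, 1]]}}

```text
time_s: 4.28
eef_pos: [0.4745, -0.0783, 0.0625]
eef_rot: [0.824, 0.566, 0.013, 0.007]
ft_force: [-0.8, 0.2, -0.9]
gripper_width: 0.0853
```

{"fn": "jog_arm", "kwargs": {"targets": [[[-0.001, 0, -0.022], 0, 1], [[0, 0, -0.022], 0, 1], [[0, 0, 0], 0, 1], [[0, 0, 0], 0.0, 0], [[0, 0, 0], 0, 0]]}}

```text
time_s: 4.7
eef_pos: [0.4784, -0.0785, 0.0245]
eef_rot: [0.824, 0.566, 0.016, 0.01]
ft_force: [-0.5, -0.1, 1.2]
gripper_width: 0.0639
```

{"fn": "jog_arm", "kwargs": {"targets": [[[0, 0, 0], 0, 0], [[0, 0, 0], 0, 0], [[0, 0, 0], 0, 0], [[0, 0, 0], 0, 0]]}}

```text
time_s: 5.03
eef_pos: [0.4814, -0.0791, 0.0296]
eef_rot: [0.824, 0.566, 0.018, 0.012]
ft_force: [0.1, -0.6, -0.6]
gripper_width: 0.058
```

```bash
python3 - <<'E'
from h import *
a=imaging.camera("scene");b=imaging.camera("top");s=sensors.observe()
print(s["eef_pos"].round(4),s["gripper_width"],s["eef_rot"].round(3),s["ft_force"])
save(a,"g1.png",(200,150,360,270),5)
print(w2px([s["eef_pos"],[.4733,-.078,.0309]],a).round())
s=sensors.observe();print(s["eef_pos"].round(4))
E
```

```text
[ 0.4813 -0.0791  0.0293] 0.05757202543081942 [0.824 0.566 0.018 0.012] [ 0.00922302  0.91095785 -1.50903686]
[[279. 235.]
 [280. 231.]]
[ 0.4813 -0.0791  0.0293]
```

View pics/g1.png

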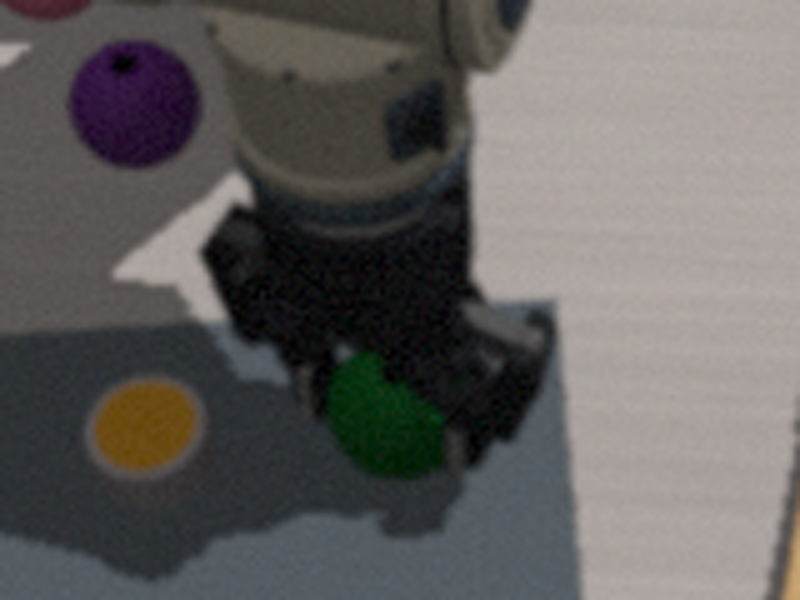

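It is holding the ball, but the TCP crept about 8 mm in x and up. I'll reopen and recentre.

{"fn": "jog_arm", "kwargs": {"targets": [[[0, 0, 0], 0, 1], [[0, 0, 0], 0, 1], [[0, 0, 0], 0, 1]]}}

```text
time_s: 5.38
eef_pos: [0.4813, -0.0791, 0.0295]
eef_rot: [0.824, 0.566, 0.018, 0.012]
ft_force: [0.2, 0.2, 0.1]
gripper_width: 0.0851
```

{"fn": "jog_arm", "kwargs": {"targets": [[[-0.008, 0.001, -0.01], 0, 1], [[0, 0, 0], 0, 1], [[0, 0, 0], 0, 1]]}}

```text
time_s: 5.63
eef_pos: [0.4738, -0.0782, 0.0194]
eef_rot: [0.824, 0.566, 0.019, 0.012]
ft_force: [0.3, 0.0, -0.6]
gripper_width: 0.0854
```

{"fn": "jog_arm", "kwargs": {"targets": [[[0, 0, 0], 0, 1], [[0, 0, 0], 0, 1], [[0, 0, 0], 0, 1]]}}

```text
time_s: 5.88
eef_pos: [0.4745, -0.0783, 0.0198]
eef_rot: [0.824, 0.566, 0.019, 0.012]
ft_force: [-0.4, -0.5, 0.3]
gripper_width: 0.0851
```

{"fn": "jog_arm", "kwargs": {"targets": [[[-0.0015, 0, 0], 0, 0.8], [[0, 0, 0], 0, 0.6], [[0, 0, 0], 0, 0.5], [[0, 0, 0], 0, 0.4]]}}

```text
time_s: 6.22
eef_pos: [0.4741, -0.0785, 0.0211]
eef_rot: [0.824, 0.566, 0.02, 0.013]
ft_force: [-0.8, 0.1, -0.8]
gripper_width: 0.0578
```

{"fn": "jog_arm", "kwargs": {"targets": [[[0, 0, 0], 0, 0], [[0, 0, 0], 0, 0], [[0, 0, 0], 0, 0]]}}

```text
time_s: 6.47
eef_pos: [0.4743, -0.0785, 0.0212]
eef_rot: [0.824, 0.566, 0.02, 0.013]
ft_force: [-0.2, 0.2, -0.4]
gripper_width: 0.0576
```

{"fn": "jog_arm", "kwargs": {"targets": [[[0, 0, 0.02], 0, 0], [[0, 0, 0.025], 0, 0], [[0, 0, 0.025], 0, 0], [[-0.002, 0.015, 0.015], 0, 0], [[-0.002, 0.025, 0], 0, 0]]}}

```text
time_s: 6.88
eef_pos: [0.4689, -0.0399, 0.1075]
eef_rot: [0.825, 0.565, 0.018, 0.012]
ft_force: [1.3, 0.6, -0.8]
gripper_width: 0.0582
```

{"fn": "jog_arm", "kwargs": {"targets": [[[-0.003, 0.03, 0], 0, 0], [[-0.003, 0.03, 0], 0, 0], [[-0.003, 0.03, 0], 0, 0], [[-0.003, 0.03, 0], 0, 0], [[-0.003, 0.03, 0], 0, 0]]}}

```text
time_s: 7.3
eef_pos: [0.4542, 0.114, 0.1098]
eef_rot: [0.827, 0.562, 0.02, 0.013]
ft_force: [0.7, 0.5, -1.1]
gripper_width: 0.0575
```

{"fn": "jog_arm", "kwargs": {"targets": [[[-0.003, 0.02, 0], 0, 0], [[0, 0.01, 0], 0, 0], [[0, 0, 0], 0, 0]]}}

```text
time_s: 7.55
eef_pos: [0.45, 0.1503, 0.1097]
eef_rot: [0.825, 0.564, 0.021, 0.013]
ft_force: [0.8, -0.3, -1.1]
gripper_width: 0.0579
```

{"fn": "jog_arm", "kwargs": {"targets": [[[0.001, 0.005, -0.025], 0, 0], [[0, 0, -0.025], 0, 0], [[0, 0, -0.015], 0, 0], [[0, 0, -0.004], 0, 0], [[0, 0, 0], 0, 0]]}}

```text
time_s: 7.97
eef_pos: [0.452, 0.1548, 0.0392]
eef_rot: [0.825, 0.565, 0.022, 0.014]
ft_force: [-0.0, 0.1, -0.6]
gripper_width: 0.0578
```

```bash
python3 - <<'E'
from h import *
s=sensors.observe();print(s["eef_pos"].round(4))
for n in("top","scene"):
    c=imaging.camera(n)
    save(c,"p1_%s.png"%n,(360,170,480,320) if n=="scene" else (190,120,310,230),4)
    for r in imaging.cut_out("tama",c):
        k=c["img"][r["pixels"]].mean(0)
        if k[1]>k[0]+10: print(n,cen(r),r["confidence"],r["pixels"].sum(),fit("tama",[(c,cen(r))],s["eef_pos"][2]-.0182)[0])
E
```

```text
[0.452  0.1548 0.0392]
scene [394.51811024 222.39055118] 0.57 635 [0.45360114 0.15332841]
```

View pics/p1_scene.png

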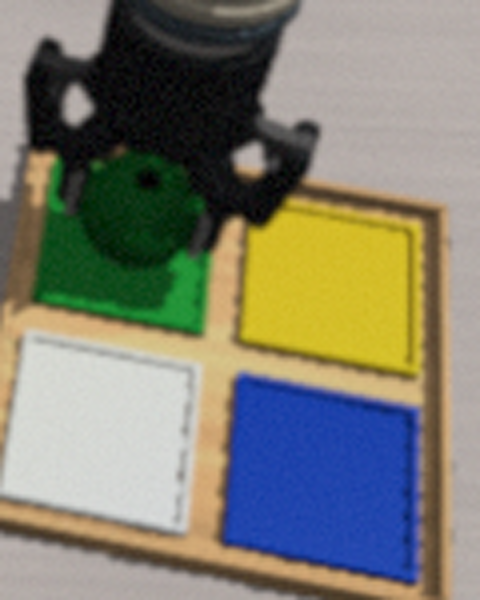

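Picture: the ball is held upright with the hole up, over the green pad and about 11 mm above it. Lowering the rest of the way.

{"fn": "jog_arm", "kwargs": {"targets": [[[-0.001, 0.001, -0.007], 0, 0], [[0, 0, -0.003], 0, 0], [[0, 0, 0], 0, 0]]}}

```text
time_s: 8.42
eef_pos: [0.4541, 0.1567, 0.0326]
eef_rot: [0.825, 0.565, 0.026, 0.015]
ft_force: [0.4, -0.2, -0.3]
gripper_width: 0.058
```

{"fn": "jog_arm", "kwargs": {"targets": [[[0, 0, -0.001], 0, 0], [[0, 0, 0], 0, 0]]}}

```text
time_s: 8.58
eef_pos: [0.4542, 0.1568, 0.0317]
eef_rot: [0.825, 0.565, 0.027, 0.015]
ft_force: [0.1, -0.1, -1.1]
gripper_width: 0.0583
```

{"fn": "jog_arm", "kwargs": {"targets": [[[-0.003, -0.001, -0.004], 0, 0], [[0, 0, 0], 0, 0], [[0, 0, 0], 0, 0]]}}

```text
time_s: 8.83
eef_pos: [0.4511, 0.1558, 0.0275]
eef_rot: [0.825, 0.565, 0.027, 0.015]
ft_force: [0.6, 0.0, 0.1]
gripper_width: 0.0583
```

{"fn": "jog_arm", "kwargs": {"targets": [[[0, 0, -0.001], 0, 0], [[0, 0, 0], 0, 0], [[0, 0, 0], 0, 0.85], [[0, 0, 0], 0, 0.85], [[0, 0, 0], 0, 0.85]]}}

```text
time_s: 9.25
eef_pos: [0.4515, 0.1557, 0.0271]
eef_rot: [0.825, 0.565, 0.027, 0.015]
ft_force: [1.1, 0.4, -0.0]
gripper_width: 0.0725
```

{"fn": "jog_arm", "kwargs": {"targets": [[[0, 0, 0.02], 0, 0.85], [[0, 0, 0.03], 0, 0.9], [[0, 0, 0.035], 0, 1], [[0, 0, 0.025], 0, 1], [[0, -0.02, 0], 0, 1]]}}

```text
time_s: 9.67
eef_pos: [0.45, 0.1367, 0.1393]
eef_rot: [0.824, 0.566, 0.025, 0.015]
ft_force: [1.7, -0.4, -0.2]
gripper_width: 0.0855
```

{"fn": "jog_arm", "kwargs": {"targets": [[[0.005, -0.035, 0], 0, 1], [[0.005, -0.035, 0], 0, 1], [[0.005, -0.035, 0], 0, 1], [[0.005, -0.035, 0], 0, 1], [[0.005, -0.035, 0], 0, 1]]}}

```text
time_s: 10.08
eef_pos: [0.4767, -0.0409, 0.1433]
eef_rot: [0.821, 0.57, 0.029, 0.016]
ft_force: [0.1, -0.5, 0.5]
gripper_width: 0.0858
```

```bash
cat > chk.py <<'E'
from h import *
import sys
PAD=dict(tama="pad_green",sarado="pad_white",plug="pad_blue",wax_tin="pad_yellow")
def chk(qs,z0):
    cs=[imaging.camera(n) for n in("top","scene")]
    for q in qs:
        o=[]
        for c in cs:
            rs=imaging.cut_out(q,c)
            if q=="tama": rs=[r for r in rs if (lambda k:k[1]>k[0]+10 and k[1]>k[2]+10)(c["img"][r["pixels"]].mean(0))]
            if rs:o.append((c,cen(rs[0])))
        if o:
            x,e,a=fit(q,o,z0);print(q,len(o),x.round(4),e.round(1))
    return cs
E
python3 - <<'E'
from chk import *
s=sensors.observe();print(s["time_s"],s["eef_pos"].round(4),s["eef_rot"].round(3))
cs=chk(["tama"],.009);chk(["sarado","plug","wax_tin"],.003)
save(cs[1],"p2.png",(130,130,490,330),2.2)
E
```

```text
10.0833 [ 0.4767 -0.0409  0.1433] [0.821 0.57  0.029 0.016]
tama 1 [0.4537 0.157 ] [-0.  0.]
sarado 2 [ 0.5082 -0.2919] [ 1.3 -0.7  1.  -0.3]
plug 2 [ 0.5396 -0.0143] [-105.7  -13.7  -75.2  -15.9]
wax_tin 2 [ 0.4867 -0.1833] [-1.2 -0.1 -0.9 -0.3]
```

View pics/p2.png

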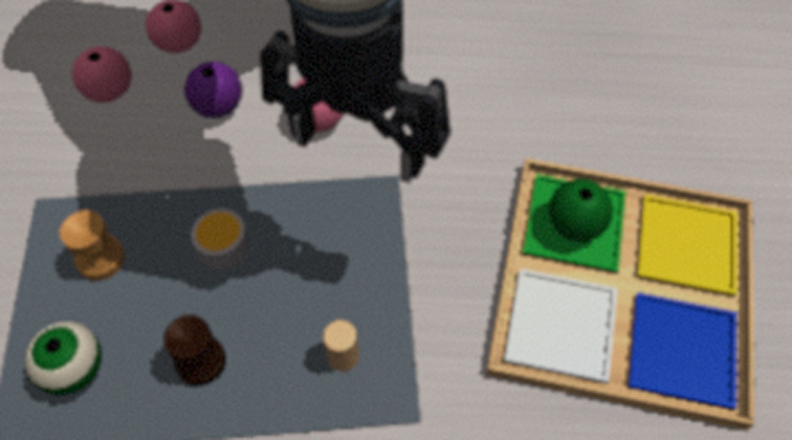

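Tama stands upright on green, within about 3 mm of the pad centre. Next the tin.

{"fn": "jog_arm", "kwargs": {"targets": [[[0.003, -0.035, 0], 0, 1], [[0.003, -0.035, 0], 0, 1], [[0.001, -0.035, -0.01], 0, 1], [[0, -0.02, -0.015], 0, 1], [[0, -0.005, -0.01], 0, 1]]}}

```text
time_s: 11.1
eef_pos: [0.4869, -0.1691, 0.1097]
eef_rot: [0.817, 0.575, 0.031, 0.019]
ft_force: [-0.7, 0.7, 0.4]
gripper_width: 0.0854
```

{"fn": "jog_arm", "kwargs": {"targets": [[[0, 0, -0.015], 0, 1], [[0, 0, -0.01], 0, 1], [[0, 0, 0], 0, 1]]}}

```text
time_s: 11.35
eef_pos: [0.4861, -0.1692, 0.0817]
eef_rot: [0.818, 0.574, 0.03, 0.018]
ft_force: [-0.4, 0.5, -0.4]
gripper_width: 0.0856
```

{"fn": "jog_arm", "kwargs": {"targets": [[[0.001, -0.0115, -0.02], 0, 1], [[0, 0, -0.02], 0, 1], [[0, 0, -0.015], 0, 1], [[0, 0, -0.005], 0, 1], [[0, 0, 0], 0, 1]]}}

```text
time_s: 11.77
eef_pos: [0.4885, -0.1768, 0.021]
eef_rot: [0.816, 0.577, 0.031, 0.018]
ft_force: [-1.2, 0.5, -0.2]
gripper_width: 0.0856
```

{"fn": "jog_arm", "kwargs": {"targets": [[[0, 0, 0], 0, 1], [[0, 0, 0], 0, 1]]}}

```text
time_s: 11.93
eef_pos: [0.4889, -0.1757, 0.022]
eef_rot: [0.816, 0.577, 0.031, 0.018]
ft_force: [0.8, -0.5, -0.4]
gripper_width: 0.0856
```

{"fn": "jog_arm", "kwargs": {"targets": [[[-0.002, -0.0045, -0.008], 0, 1], [[0, 0, -0.001], 0, 1], [[0, 0, 0], 0, 1]]}}

```text
time_s: 12.18
eef_pos: [0.4884, -0.1806, 0.0147]
eef_rot: [0.815, 0.578, 0.032, 0.02]
ft_force: [0.3, -0.7, 0.1]
gripper_width: 0.0853
```

{"fn": "jog_arm", "kwargs": {"targets": [[[0, 0, 0], 0, 0.7], [[0, 0, 0], 0, 0.5], [[0, 0, 0], 0, 0.3], [[0, 0, 0], 0, 0], [[0, 0, 0], 0, 0]]}}

```text
time_s: 12.6
eef_pos: [0.4886, -0.1812, 0.0158]
eef_rot: [0.815, 0.578, 0.032, 0.02]
ft_force: [-0.2, -0.7, 0.1]
gripper_width: 0.0489
```

{"fn": "jog_arm", "kwargs": {"targets": [[[0, 0, 0], 0, 0], [[0, 0, 0], 0, 0]]}}

```text
time_s: 12.77
eef_pos: [0.4887, -0.1812, 0.0159]
eef_rot: [0.815, 0.578, 0.032, 0.02]
ft_force: [-0.8, 0.7, -1.4]
gripper_width: 0.0488
```

{"fn": "jog_arm", "kwargs": {"targets": [[[0, 0, 0.02], 0, 0], [[0, 0, 0.03], 0, 0], [[0, 0, 0.035], 0, 0], [[0, 0.015, 0.025], 0, 0], [[-0.001, 0.03, 0.005], 0, 0]]}}

```text
time_s: 13.18
eef_pos: [0.4858, -0.1376, 0.132]
eef_rot: [0.817, 0.576, 0.031, 0.018]
ft_force: [1.3, 0.3, -0.7]
gripper_width: 0.0492
```

{"fn": "jog_arm", "kwargs": {"targets": [[[-0.0015, 0.035, 0], 0, 0], [[-0.0015, 0.035, 0], 0, 0], [[-0.0015, 0.035, 0], 0, 0], [[-0.0015, 0.035, 0], 0, 0], [[-0.0015, 0.035, 0], 0, 0]]}}

```text
time_s: 13.6
eef_pos: [0.48, 0.0413, 0.1365]
eef_rot: [0.819, 0.573, 0.034, 0.022]
ft_force: [1.5, 0.1, -0.6]
gripper_width: 0.049
```

{"fn": "jog_arm", "kwargs": {"targets": [[[-0.0015, 0.035, 0], 0, 0], [[-0.0015, 0.035, 0], 0, 0], [[-0.0015, 0.035, 0], 0, 0], [[-0.0015, 0.03, 0], 0, 0], [[-0.0015, 0.02, 0], 0, 0]]}}

```text
time_s: 14.02
eef_pos: [0.4703, 0.2063, 0.1369]
eef_rot: [0.818, 0.573, 0.035, 0.022]
ft_force: [0.8, -1.1, -0.5]
gripper_width: 0.049
```

{"fn": "jog_arm", "kwargs": {"targets": [[[0, 0.03, 0], 0, 0], [[0, 0.02, -0.015], 0, 0], [[0, 0.003, -0.025], 0, 0], [[0, 0, -0.025], 0, 0], [[0, 0, 0], 0, 0]]}}

```text
time_s: 14.43
eef_pos: [0.4705, 0.2693, 0.0717]
eef_rot: [0.816, 0.576, 0.039, 0.022]
ft_force: [-0.7, -0.1, -0.2]
gripper_width: 0.0489
```

{"fn": "jog_arm", "kwargs": {"targets": [[[0, 0, 0], 0, 0], [[0, 0, 0], 0, 0]]}}

```text
time_s: 14.6
eef_pos: [0.4697, 0.269, 0.0713]
eef_rot: [0.816, 0.577, 0.037, 0.021]
ft_force: [-0.1, -1.1, -0.4]
gripper_width: 0.0492
```

{"fn": "jog_arm", "kwargs": {"targets": [[[0.001, -0.008, -0.02], 0, 0], [[0, 0, -0.015], 0, 0], [[0, 0, -0.005], 0, 0], [[0, 0, 0], 0, 0], [[0, 0, 0], 0, 0]]}}

```text
time_s: 15.02
eef_pos: [0.4748, 0.2609, 0.0368]
eef_rot: [0.817, 0.575, 0.042, 0.022]
ft_force: [0.5, 0.2, -0.6]
gripper_width: 0.0489
```

{"fn": "jog_arm", "kwargs": {"targets": [[[-0.005, 0, -0.011], 0, 0], [[0, 0, -0.002], 0, 0], [[0, 0, 0], 0, 0], [[0, 0, 0], 0, 0]]}}

```text
time_s: 15.35
eef_pos: [0.4727, 0.2618, 0.0282]
eef_rot: [0.817, 0.575, 0.045, 0.023]
ft_force: [0.0, -0.0, 0.7]
gripper_width: 0.049
```

{"fn": "jog_arm", "kwargs": {"targets": [[[-0.003, -0.001, -0.007], 0, 0], [[0, 0, 0], 0, 0], [[0, 0, 0], 0, 0]]}}

```text
time_s: 15.6
eef_pos: [0.4716, 0.2619, 0.0229]
eef_rot: [0.817, 0.575, 0.048, 0.023]
ft_force: [-0.2, -0.4, -0.8]
gripper_width: 0.0489
```

{"fn": "jog_arm", "kwargs": {"targets": [[[0, 0, -0.001], 0, 0], [[0, 0, 0], 0, 0.4], [[0, 0, 0], 0, 0.75], [[0, 0, 0], 0, 0.75], [[0, 0, 0], 0, 0.75]]}}

```text
time_s: 16.02
eef_pos: [0.4714, 0.2617, 0.0219]
eef_rot: [0.817, 0.575, 0.047, 0.023]
ft_force: [0.6, 0.7, -0.1]
gripper_width: 0.0639
```

{"fn": "jog_arm", "kwargs": {"targets": [[[0, 0, 0.025], 0, 0.75], [[0, 0, 0.04], 0, 0.8], [[0, 0, 0.04], 0, 1], [[0, 0, 0.04], 0, 1], [[0, 0, 0.02], 0, 1]]}}

```text
time_s: 16.43
eef_pos: [0.4657, 0.2587, 0.1862]
eef_rot: [0.817, 0.575, 0.039, 0.022]
ft_force: [0.6, 0.3, 0.3]
gripper_width: 0.0853
```

```bash
python3 - <<'E'
from chk import *
s=sensors.observe();print(s["time_s"],s["eef_pos"].round(4),s["eef_rot"].round(3),s["q"].round(3))
cs=chk(["tama","wax_tin"],.009)
E
```

```text
16.4333 [0.4657 0.2587 0.1862] [0.817 0.575 0.039 0.022] [ 0.504  0.33   1.927 -0.048  0.803 -0.691]
tama 2 [0.454  0.1549] [0.6 0.2 0.5 0.1]
wax_tin 2 [0.4665 0.2478] [-7.3 -4.1 -6.1 -2.3]
```

{"fn": "jog_arm", "kwargs": {"targets": [[[0.002, -0.036, 0], 0, 1], [[0.002, -0.036, 0], 0, 1], [[0.003, -0.036, 0], 0, 1], [[0.003, -0.036, 0], 0, 1], [[0.003, -0.036, 0], 0, 1]]}}

```text
time_s: 17.15
eef_pos: [0.4722, 0.0769, 0.1725]
eef_rot: [0.814, 0.58, 0.03, 0.018]
ft_force: [0.4, -0.8, -0.0]
gripper_width: 0.0856
```

{"fn": "jog_arm", "kwargs": {"targets": [[[0.003, -0.036, 0], 0, 1], [[0.003, -0.036, 0], 0, 1], [[0.003, -0.036, 0], 0, 1], [[0.003, -0.036, 0], 0, 1], [[0.003, -0.036, 0], 0, 1]]}}

```text
time_s: 17.57
eef_pos: [0.4806, -0.1112, 0.1637]
eef_rot: [0.814, 0.581, 0.024, 0.013]
ft_force: [0.7, 0.2, -0.7]
gripper_width: 0.0857
```

```bash
python3 - <<'E'
from chk import *
s=sensors.observe();print(s["time_s"],s["eef_pos"].round(4),s["eef_rot"].round(3))
cs=chk(["tama","wax_tin"],.009);cs=chk(["sarado"],.003)
E
```

```text
17.5667 [ 0.4806 -0.1112  0.1637] [0.814 0.581 0.024 0.013]
tama 1 [0.4535 0.1535] [-0. -0.]
wax_tin 2 [0.4698 0.2612] [ 1.1 -0.2  0.9 -0.4]
sarado 1 [ 0.508 -0.293] [ 0. -0.]
```

{"fn": "jog_arm", "kwargs": {"targets": [[[0.006, -0.037, 0], 0, 1], [[0.006, -0.037, 0], 0, 1], [[0.005, -0.037, 0], 0, 1], [[0.005, -0.035, 0], 0, 1], [[0.002, -0.015, 0], 0, 1]]}}

```text
time_s: 18.48
eef_pos: [0.5072, -0.2667, 0.166]
eef_rot: [0.808, 0.589, 0.025, 0.013]
ft_force: [0.6, 0.5, 0.1]
gripper_width: 0.0857
```

{"fn": "jog_arm", "kwargs": {"targets": [[[0, 0, 0], 0, 1], [[0, 0, 0], 0, 1]]}}

```text
time_s: 18.65
eef_pos: [0.5083, -0.2689, 0.1661]
eef_rot: [0.808, 0.588, 0.025, 0.014]
ft_force: [-0.3, 0.2, 0.1]
gripper_width: 0.0855
```

{"fn": "jog_arm", "kwargs": {"targets": [[[0, -0.023, -0.025], 0, 1], [[0, 0, -0.03], 0, 1], [[0, 0, 0], 0, 1], [[0, 0, 0], 0, 1]]}}

```text
time_s: 18.98
eef_pos: [0.5098, -0.2875, 0.1117]
eef_rot: [0.807, 0.59, 0.026, 0.015]
ft_force: [0.2, -0.4, 0.6]
gripper_width: 0.0854
```

{"fn": "jog_arm", "kwargs": {"targets": [[[-0.002, -0.005, -0.025], 0, 1], [[0, 0, -0.025], 0, 1], [[0, 0, -0.015], 0, 1], [[0, 0, 0], 0, 1], [[0, 0, 0], 0, 1]]}}

```text
time_s: 19.4
eef_pos: [0.5111, -0.2875, 0.0518]
eef_rot: [0.805, 0.593, 0.027, 0.017]
ft_force: [0.7, -0.8, 0.1]
gripper_width: 0.0852
```

{"fn": "jog_arm", "kwargs": {"targets": [[[-0.0035, -0.006, -0.01], 0, 1], [[0, 0, 0], 0, 1], [[0, 0, 0], 0, 1]]}}

```text
time_s: 19.65
eef_pos: [0.5096, -0.2935, 0.0454]
eef_rot: [0.804, 0.594, 0.028, 0.019]
ft_force: [0.6, -0.4, 0.0]
gripper_width: 0.0854
```

{"fn": "jog_arm", "kwargs": {"targets": [[[0, 0, 0], 0, 0.7], [[0, 0, 0], 0, 0.5], [[0, 0, 0], 0, 0.3], [[0, 0, 0], 0, 0], [[0, 0, 0], 0, 0]]}}

```text
time_s: 20.07
eef_pos: [0.5108, -0.2946, 0.0481]
eef_rot: [0.804, 0.594, 0.029, 0.021]
ft_force: [0.7, -0.6, -0.8]
gripper_width: 0.037
```

{"fn": "jog_arm", "kwargs": {"targets": [[[0, 0, 0], 0, 0], [[0, 0, 0], 0, 0]]}}

```text
time_s: 20.23
eef_pos: [0.5108, -0.2946, 0.0481]
eef_rot: [0.804, 0.594, 0.029, 0.021]
ft_force: [0.5, 0.1, -1.0]
gripper_width: 0.0368
```

{"fn": "jog_arm", "kwargs": {"targets": [[[0, 0, 0.02], 0, 0], [[0, 0, 0.03], 0, 0], [[0, 0, 0.035], 0, 0], [[0.001, 0.015, 0.015], 0, 0], [[0.004, 0.03, 0], 0, 0]]}}

```text
time_s: 20.65
eef_pos: [0.5137, -0.2513, 0.1494]
eef_rot: [0.805, 0.592, 0.028, 0.019]
ft_force: [1.1, -0.7, -0.2]
gripper_width: 0.0373
```

{"fn": "jog_arm", "kwargs": {"targets": [[[0.004, 0.036, 0], 0, 0], [[0.004, 0.036, 0], 0, 0], [[0.004, 0.036, 0], 0, 0], [[0.004, 0.036, 0], 0, 0], [[0.004, 0.036, 0], 0, 0]]}}

```text
time_s: 21.07
eef_pos: [0.5349, -0.0678, 0.1526]
eef_rot: [0.807, 0.589, 0.03, 0.022]
ft_force: [0.8, 0.3, -1.3]
gripper_width: 0.0371
```

{"fn": "jog_arm", "kwargs": {"targets": [[[0.004, 0.036, 0], 0, 0], [[0.004, 0.036, 0], 0, 0], [[0.004, 0.036, 0], 0, 0], [[0.004, 0.03, 0], 0, 0], [[0.004, 0.02, 0], 0, 0]]}}

```text
time_s: 21.48
eef_pos: [0.5537, 0.1007, 0.1527]
eef_rot: [0.807, 0.59, 0.03, 0.022]
ft_force: [1.0, 0.3, -0.7]
gripper_width: 0.0369
```

{"fn": "jog_arm", "kwargs": {"targets": [[[0.003, 0.025, 0], 0, 0], [[0, 0.002, -0.02], 0, 0], [[0, 0, -0.03], 0, 0], [[0, 0, -0.015], 0, 0], [[0, 0, 0], 0, 0]]}}

```text
time_s: 21.9
eef_pos: [0.5587, 0.1367, 0.0874]
eef_rot: [0.804, 0.593, 0.033, 0.023]
ft_force: [-0.4, -0.5, -0.6]
gripper_width: 0.0371
```

```bash
python3 - <<'E'
from chk import *
s=sensors.observe();p=s["eef_pos"];print(p.round(4),s["eef_rot"].round(3))
cs=chk(["sarado"],p[2]-.0451)
save(cs[1],"p3.png",(340,140,490,320),3.3)
E
```

```text
[0.5587 0.1367 0.0874] [0.804 0.593 0.033 0.023]
sarado 1 [0.5565 0.1374] [-0. -0.]
```

View pics/p3.png

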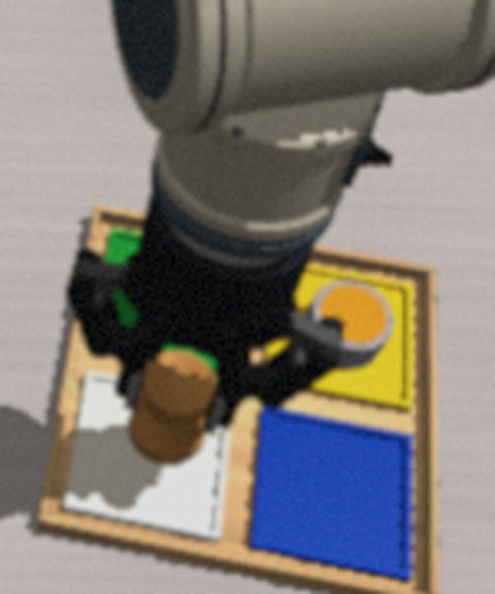

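The picture shows the sarado held upright above the white pad, clear of the tama and the tin. Lowering.

{"fn": "jog_arm", "kwargs": {"targets": [[[0.001, -0.0005, -0.018], 0, 0], [[-0.001, 0, -0.009], 0, 0], [[0, 0, 0], 0, 0], [[0, 0, 0], 0, 0]]}}

```text
time_s: 22.43
eef_pos: [0.5645, 0.1356, 0.0684]
eef_rot: [0.805, 0.591, 0.04, 0.026]
ft_force: [-0.2, -0.3, -0.3]
gripper_width: 0.0366
```

{"fn": "jog_arm", "kwargs": {"targets": [[[-0.006, 0, -0.014], 0, 0], [[0, 0, 0], 0, 0], [[0, 0, 0], 0, 0]]}}

```text
time_s: 22.68
eef_pos: [0.5604, 0.1356, 0.0572]
eef_rot: [0.805, 0.591, 0.042, 0.027]
ft_force: [0.5, -0.3, -0.4]
gripper_width: 0.0369
```

{"fn": "jog_arm", "kwargs": {"targets": [[[-0.002, 0, -0.004], 0, 0], [[0, 0, 0], 0, 0], [[0, 0, 0], 0, 0]]}}

```text
time_s: 22.93
eef_pos: [0.5604, 0.136, 0.0556]
eef_rot: [0.805, 0.591, 0.043, 0.028]
ft_force: [0.1, -0.6, -0.4]
gripper_width: 0.0372
```

{"fn": "jog_arm", "kwargs": {"targets": [[[-0.002, 0, -0.002], 0, 0], [[0, 0, 0], 0, 0], [[0, 0, 0], 0, 0.35], [[0, 0, 0], 0, 0.6], [[0, 0, 0], 0, 0.75]]}}

```text
time_s: 23.35
eef_pos: [0.5592, 0.1362, 0.0547]
eef_rot: [0.805, 0.591, 0.044, 0.028]
ft_force: [0.2, -0.9, 0.5]
gripper_width: 0.0598
```

{"fn": "jog_arm", "kwargs": {"targets": [[[0, 0, 0], 0, 0.75], [[0, 0, 0], 0, 0.75]]}}

```text
time_s: 23.52
eef_pos: [0.5589, 0.1361, 0.0544]
eef_rot: [0.805, 0.591, 0.044, 0.028]
ft_force: [-0.3, 0.4, 0.6]
gripper_width: 0.0643
```

{"fn": "jog_arm", "kwargs": {"targets": [[[0, 0, 0.03], 0, 0.75], [[0, 0, 0.04], 0, 0.8], [[0, 0, 0.035], 0, 1], [[0, -0.02, 0.01], 0, 1], [[0.002, -0.035, 0], 0, 1]]}}

```text
time_s: 23.93
eef_pos: [0.5581, 0.0835, 0.1712]
eef_rot: [0.804, 0.593, 0.041, 0.026]
ft_force: [1.1, -0.6, 0.8]
gripper_width: 0.0855
```

```bash
python3 - <<'E'
from chk import *
s=sensors.observe();p=s["eef_pos"];print(p.round(4),s["eef_rot"].round(3))
cs=chk(["sarado"],.009)
chk(["plug","sarado_dark","tama_second"],.003)
save(cs[1],"p4.png",(130,130,490,330),2.2)
E
```

```text
[0.5581 0.0835 0.1712] [0.804 0.593 0.041 0.026]
sarado 1 [0.5589 0.1384] [0. 0.]
plug 2 [ 0.5923 -0.0575] [ 0.8 -0.8  0.4 -0.5]
sarado_dark 2 [ 0.6011 -0.1813] [ 0.8 -0.9  0.5 -0.5]
tama_second 2 [ 0.6145 -0.2891] [ 1.2 -0.5  0.8 -0.1]
```

View pics/p4.png

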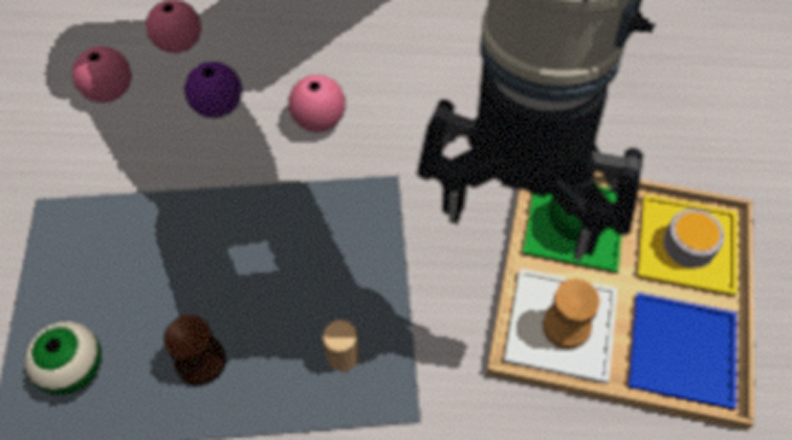

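The oak sarado stands upright on white, about 3 mm off centre. Both rejects are unmoved. Next the plug.

{"fn": "jog_arm", "kwargs": {"targets": [[[0.007, -0.036, 0], 0, 1], [[0.008, -0.036, 0], 0, 1], [[0.008, -0.036, 0], 0, 1], [[0.006, -0.02, -0.01], 0, 1], [[0, 0, 0], 0, 1]]}}

```text
time_s: 24.95
eef_pos: [0.5869, -0.0464, 0.1574]
eef_rot: [0.802, 0.596, 0.039, 0.026]
ft_force: [0.2, 0.3, -0.0]
gripper_width: 0.085
```

{"fn": "jog_arm", "kwargs": {"targets": [[[0, 0, -0.02], 0, 1], [[0, 0, 0], 0, 1], [[0, 0, 0], 0, 1]]}}

```text
time_s: 25.2
eef_pos: [0.5875, -0.047, 0.1373]
eef_rot: [0.802, 0.595, 0.039, 0.026]
ft_force: [0.6, -0.5, 0.4]
gripper_width: 0.0857
```

{"fn": "jog_arm", "kwargs": {"targets": [[[0.003, -0.0105, -0.025], 0, 1], [[0, 0, -0.03], 0, 1], [[0, 0, -0.02], 0, 1], [[0, 0, 0], 0, 1], [[0, 0, 0], 0, 1]]}}

```text
time_s: 25.62
eef_pos: [0.5932, -0.0536, 0.0651]
eef_rot: [0.801, 0.597, 0.042, 0.027]
ft_force: [0.4, -0.2, 0.7]
gripper_width: 0.0856
```

{"fn": "jog_arm", "kwargs": {"targets": [[[-0.002, -0.004, -0.022], 0, 1], [[-0.001, 0, -0.017], 0, 1], [[0, 0, 0], 0, 1], [[0, 0, 0], 0, 1]]}}

```text
time_s: 25.95
eef_pos: [0.5942, -0.0555, 0.0321]
eef_rot: [0.8, 0.598, 0.045, 0.03]
ft_force: [-0.2, -0.3, -0.4]
gripper_width: 0.0855
```

{"fn": "jog_arm", "kwargs": {"targets": [[[-0.003, -0.002, -0.008], 0, 1], [[0, 0, 0], 0, 1], [[0, 0, 0], 0, 1]]}}

```text
time_s: 26.2
eef_pos: [0.5936, -0.0572, 0.028]
eef_rot: [0.799, 0.598, 0.047, 0.032]
ft_force: [-0.0, 0.5, -0.1]
gripper_width: 0.0854
```

{"fn": "jog_arm", "kwargs": {"targets": [[[0, 0, 0], 0, 0.7], [[0, 0, 0], 0, 0.5], [[0, 0, 0], 0, 0.3], [[0, 0, 0], 0, 0.1], [[0, 0, 0], 0, 0]]}}

```text
time_s: 26.62
eef_pos: [0.595, -0.0574, 0.0305]
eef_rot: [0.799, 0.598, 0.048, 0.033]
ft_force: [-2.0, 0.4, 5.7]
gripper_width: 0.0274
```

{"fn": "jog_arm", "kwargs": {"targets": [[[0, 0, 0], 0, 0], [[0, 0, 0], 0, 0], [[0, 0, 0], 0, 0]]}}

```text
time_s: 26.87
eef_pos: [0.595, -0.0574, 0.0306]
eef_rot: [0.799, 0.598, 0.048, 0.033]
ft_force: [-0.3, 0.0, 0.8]
gripper_width: 0.0269
```

{"fn": "jog_arm", "kwargs": {"targets": [[[0, 0, 0.025], 0, 0], [[0, 0, 0.035], 0, 0], [[0, 0, 0.04], 0, 0], [[0, 0.01, 0.025], 0, 0], [[-0.002, 0.03, 0], 0, 0]]}}

```text
time_s: 27.28
eef_pos: [0.5902, -0.0198, 0.1568]
eef_rot: [0.801, 0.597, 0.045, 0.03]
ft_force: [1.3, 0.4, -1.2]
gripper_width: 0.027
```

{"fn": "jog_arm", "kwargs": {"targets": [[[-0.002, 0.035, 0], 0, 0], [[-0.002, 0.035, 0], 0, 0], [[-0.002, 0.035, 0], 0, 0], [[-0.002, 0.035, 0], 0, 0], [[-0.002, 0.035, 0], 0, 0]]}}

```text
time_s: 27.7
eef_pos: [0.5812, 0.1591, 0.1612]
eef_rot: [0.803, 0.594, 0.048, 0.033]
ft_force: [1.0, 0.4, -1.2]
gripper_width: 0.0266
```

{"fn": "jog_arm", "kwargs": {"targets": [[[-0.002, 0.03, 0], 0, 0], [[-0.001, 0.02, 0], 0, 0], [[0, 0, 0], 0, 0]]}}

```text
time_s: 27.95
eef_pos: [0.5769, 0.2177, 0.1612]
eef_rot: [0.801, 0.596, 0.049, 0.032]
ft_force: [0.1, 0.7, -0.0]
gripper_width: 0.0274
```

{"fn": "jog_arm", "kwargs": {"targets": [[[0, 0.024, -0.02], 0, 0], [[0, 0, -0.035], 0, 0], [[-0.001, 0, -0.03], 0, 0], [[0, 0, 0], 0, 0], [[0, 0, 0], 0, 0]]}}

```text
time_s: 28.37
eef_pos: [0.5769, 0.2438, 0.0755]
eef_rot: [0.8, 0.597, 0.051, 0.033]
ft_force: [0.8, 0.4, -0.4]
gripper_width: 0.0271
```

```bash
python3 - <<'E'
from chk import *
s=sensors.observe();p=s["eef_pos"];print(p.round(4),s["eef_rot"].round(3))
cs=chk(["plug"],p[2]-.0276)
save(cs[1],"p5.png",(340,140,490,320),3.3)
E
```

```text
[0.5769 0.2438 0.0755] [0.8   0.597 0.051 0.033]
plug 1 [0.575  0.2435] [-0.  0.]
```

View pics/p5.png

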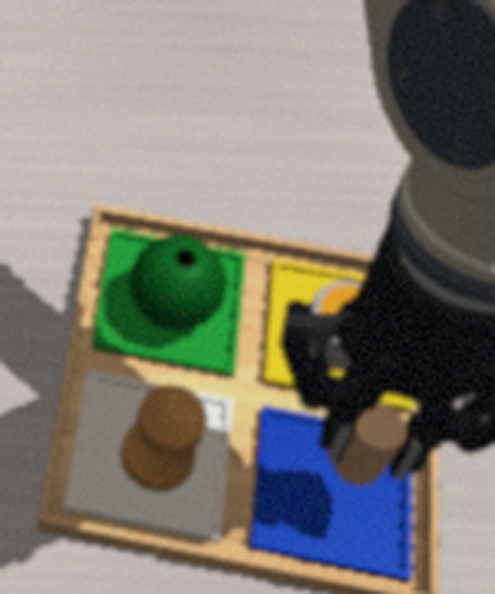

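The plug is held over the blue pad, and the other three parts stand upright. Lowering.

{"fn": "jog_arm", "kwargs": {"targets": [[[0, -0.001, -0.02], 0, 0], [[-0.001, 0, -0.016], 0, 0], [[0, 0, 0], 0, 0], [[0, 0, 0], 0, 0]]}}

```text
time_s: 28.9
eef_pos: [0.5827, 0.2438, 0.0489]
eef_rot: [0.8, 0.595, 0.06, 0.035]
ft_force: [0.0, 0.1, 0.5]
gripper_width: 0.0269
```

{"fn": "jog_arm", "kwargs": {"targets": [[[-0.006, -0.001, -0.012], 0, 0], [[0, 0, 0], 0, 0], [[0, 0, 0], 0, 0]]}}

```text
time_s: 29.15
eef_pos: [0.5799, 0.2434, 0.0418]
eef_rot: [0.8, 0.595, 0.063, 0.036]
ft_force: [1.4, -0.9, 0.1]
gripper_width: 0.0268
```

{"fn": "jog_arm", "kwargs": {"targets": [[[-0.003, -0.001, -0.007], 0, 0], [[0, 0, 0], 0, 0], [[0, 0, 0], 0, 0]]}}

```text
time_s: 29.4
eef_pos: [0.5799, 0.2434, 0.0385]
eef_rot: [0.8, 0.595, 0.067, 0.037]
ft_force: [0.5, 0.7, -1.2]
gripper_width: 0.0268
```

{"fn": "jog_arm", "kwargs": {"targets": [[[-0.004, 0, -0.003], 0, 0], [[0, 0, 0], 0, 0], [[0, 0, 0], 0, 0]]}}

```text
time_s: 29.65
eef_pos: [0.5777, 0.2441, 0.0372]
eef_rot: [0.8, 0.595, 0.069, 0.038]
ft_force: [-0.2, 0.1, -0.5]
gripper_width: 0.027
```

{"fn": "jog_arm", "kwargs": {"targets": [[[0, -0.001, -0.001], 0, 0], [[0, 0, 0], 0, 0.3], [[0, 0, 0], 0, 0.5], [[0, 0, 0], 0, 0.6], [[0, 0, 0], 0, 0.6]]}}

```text
time_s: 30.07
eef_pos: [0.5767, 0.2437, 0.0362]
eef_rot: [0.8, 0.595, 0.069, 0.037]
ft_force: [-0.1, -0.3, -0.5]
gripper_width: 0.0513
```

{"fn": "jog_arm", "kwargs": {"targets": [[[0, 0, 0], 0, 0.6], [[0, 0, 0.025], 0, 0.6], [[0, 0, 0.04], 0, 0.6], [[0, 0, 0.04], 0, 0.6], [[0, 0, 0.04], 0, 0.6]]}}

```text
time_s: 30.48
eef_pos: [0.5682, 0.2398, 0.1734]
eef_rot: [0.801, 0.595, 0.057, 0.035]
ft_force: [0.5, 0.8, 0.1]
gripper_width: 0.0508
```

{"fn": "jog_arm", "kwargs": {"targets": [[[-0.01, -0.035, 0.005], 0, 0.6], [[-0.01, -0.035, 0.005], 0, 0.6], [[-0.01, -0.035, 0.005], 0, 0.6], [[-0.01, -0.035, 0.005], 0, 0.6], [[-0.01, -0.035, 0], 0, 0.6]]}}

```text
time_s: 30.9
eef_pos: [0.5241, 0.0675, 0.2062]
eef_rot: [0.797, 0.598, 0.069, 0.038]
ft_force: [0.9, 0.8, -0.2]
gripper_width: 0.0516
```

{"fn": "jog_arm", "kwargs": {"targets": [[[-0.01, -0.035, 0], 0, 0.6], [[-0.01, -0.035, 0], 0, 0.6], [[-0.01, -0.03, 0], 0, 0.6], [[0, -0.01, 0], 0, 0.6], [[0, 0, 0], 0, 0.6]]}}

```text
time_s: 31.32
eef_pos: [0.489, -0.0523, 0.2069]
eef_rot: [0.799, 0.597, 0.068, 0.039]
ft_force: [-0.0, 0.9, -0.9]
gripper_width: 0.0511
```

```bash
python3 - <<'E'
from chk import *
s=sensors.observe();p=s["eef_pos"];print(s["time_s"],p.round(4),s["eef_rot"].round(3))
cs=chk(["tama","sarado","plug","wax_tin"],.009)
chk(["sarado_dark","tama_second"],.003)
for q in PAD.values():
    print(q,[px2w(cen(imaging.cut_out(q,c)[0]),c,.01)[:2].round(4) for c in cs])
save(cs[1],"p6.png",(130,130,490,330),2.2)
E
```

```text
31.3167 [ 0.489  -0.0523  0.2069] [0.799 0.597 0.068 0.039]
tama 2 [0.4529 0.1548] [0.8 0.1 0.5 0. ]
sarado 2 [0.5597 0.1395] [ 1.1 -0.7  0.8 -0.6]
plug 2 [0.5751 0.246 ] [ 0.6 -0.1  0.5 -0.2]
wax_tin 2 [0.4707 0.2617] [ 0.9 -0.4  0.8 -0.5]
sarado_dark 1 [ 0.6023 -0.1815] [-0. -0.]
tama_second 2 [ 0.6143 -0.2887] [ 1.3 -0.4  0.8  0. ]
pad_green [array([0.4427, 0.153 ]), array([0.4622, 0.15  ])]
pad_white [array([0.5497, 0.1354]), array([0.5638, 0.1314])]
pad_blue [array([0.57  , 0.2428]), array([ 0.6077, -0.2993])]
pad_yellow [array([0.4642, 0.2613]), array([0.477 , 0.2563])]
```

View pics/p6.png

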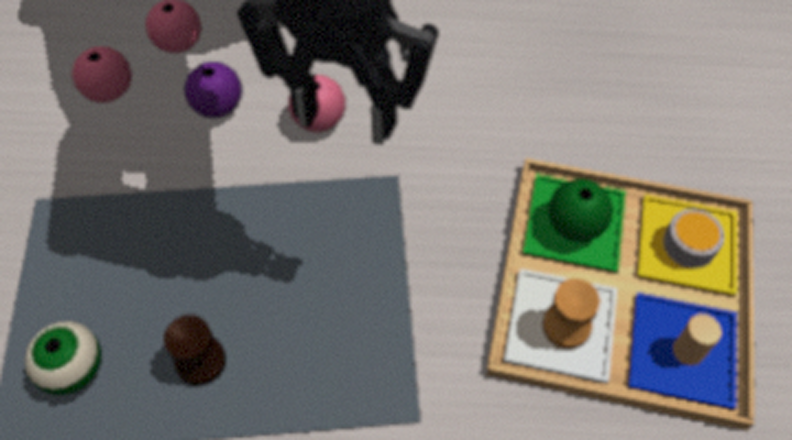

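All four parts stand upright on their pads, within about 5 mm of the initial pad centres. The rejects haven't moved and the gripper is clear, so I'm handing in.

```bash
python3 -c "
from plant import job;print(job.close_job())"
```

```text
the job is handed in; nothing more can be done
None
```

I packed the kit and handed it in at about 32 s of the 106 s allowed; no verdict was reported. The plain green tama is on green, the oak sarado on white, the beech plug on blue and the wax tin on yellow.

**Last checks:**

| Part | Distance from pad centre as measured at the start |
|---|---|
| tama | about 2 mm |
| sarado | about 5 mm |
| plug | about 3 mm |
| wax tin | about 1 mm |

All four look upright and released in the last picture. The banded tama and walnut sarado are within about 1 mm of their first measured spots, and the gripper was clear of everything.

**What went wrong or disagreed:**
- **First tama grasp:** it closed about 8 mm off, so I opened and gripped it again.
- **Hand tilt:** it crept up to about 9° over the moves. Each part tilted only 1–2° between grasp and placing, and stood level once released.
- **Camera disagreement:** the top and scene views differed by 3–5 mm on pad and part positions.
- **Final pad check:** once the pads were covered it was unreliable. The two views were 13–20 mm apart, and one took another spot for the blue pad, so I relied on the pad positions measured while they were empty.

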